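# Lock out the wash bay for the night

## Task

Shut the wash bay down for the night at its console: switch all five levers off in a single sweep of a finger along the row, without lifting away part-way. Then turn the clamp knob anticlockwise to its loose stop, slide the lock bar fully home over the levers, and turn the knob tight again to its stop. Do not force the bar while it is clamped, do not press the bell, and leave everything else on the counter where it stands.

Things in the scene. Friction and masses are not known exactly. Their poses are not given: they have to be found in the camera images.
- console: Grey isolator console fixed on the counter, 420 mm long (its y) by 200 mm (its x, from -90 to +110 mm), top deck 40 mm above the counter. Origin underneath at counter height; at yaw 0 its x axis points away from the robot and its y to the robot's left. Shifted and turned at each start.
- lever_first (a point): Hinge axis of the first of five like black levers in a straight row, 44 mm apart towards console +y; at console x -35, y -105 mm, 48 mm above the counter. Each is a flat paddle 16 mm wide (across the row), 7 mm thick, ending 39 mm from its axis. ON it leans 0.2 rad to console -y (top 39 mm above the axis); OFF it lies over to +y, 0.95 rad from upright (highest edge 26 mm above the axis).
- lever_last (a point): Hinge axis of the fifth, last lever: console x -35, y +71 mm, 48 mm above the counter. A shut fingertip drawn along the row to +y with its end 31 mm above the axes pushes each lever over and passes on above it: start 60 mm before the first axis, end 50 mm past the last. A lever resists with under 1 N and falls over by its own weight beyond 0.35 rad of travel.
- guard (a joint): Position (m) of the sliding lock bar: 0 = fully home at its stop, over all the levers; grows towards console +x, farthest 0.10; starts parked at 0.07 to 0.095. Its carriage (50 x 70 mm, top 89 mm above the counter) runs on a rail at console y +165 mm; at 0 its centre is at console x -35 mm. Loosened it slides with 2 to 5 N, clamped it takes some 25 N to drag it.
- bar_end (a point): Free end of the flat steel lock bar that reaches 300 mm from the carriage's centre towards console -y; 26 mm wide, 7 mm thick, top 89 mm above the counter. The point is in mid-thickness; it moves with the carriage.
- clamp (a joint): Angle (rad) of the clamp knob on top of the carriage: 0 = tight at its stop, grows anticlockwise seen from above, 1.2 = loose at its stop. Below about 0.4 it binds in the rail and locks the carriage. Starts tight, within 0.1. Stays where it is left; turning takes 0.2 to 0.35 N m. It travels with the carriage, so the bar can be slid by the knob.
- wing (a point): Centre of the knob's grip, on its axis: a black upright wing 50 mm long, 13 mm thick, from 104 to 136 mm above the counter, the point at 120 mm. Its x axis lies along the wing's length, so fingers close along its y. With the knob at 0 this x axis is turned 0.6 rad clockwise (from above) from the console's x axis, at 1.2 0.6 rad anticlockwise.
- bell (a joint): Travel (m) of the blue push button of the counter bell, 0 = up, 0.006 = pressed. A bystander: leave it.
- lever0 (a joint): Angle (rad) of lever 1 of 5 counted from console -y (lever_first): 0 = ON, 1.15 = OFF.
- lever1 (a joint): Angle (rad) of lever 2 of 5 counted from console -y (lever_first): 0 = ON, 1.15 = OFF.
- lever2 (a joint): Angle (rad) of lever 3 of 5 counted from console -y (lever_first): 0 = ON, 1.15 = OFF.
- lever3 (a joint): Angle (rad) of lever 4 of 5 counted from console -y (lever_first): 0 = ON, 1.15 = OFF.
- lever4 (a joint): Angle (rad) of lever 5 of 5 counted from console -y (lever_first): 0 = ON, 1.15 = OFF.
- jar_mid (a point): A bystander: purple glass gel jar with a white lid, 68 mm across, 68 mm tall; point on its axis 34 mm up.
- gauge_mid (a point): A bystander: chrome stick tire gauge lying flat, 125 mm long, 15 mm thick; point at mid-thickness near its middle.
- corner_mid (a point): A bystander: orange plastic L-shaped bumper guard corner, 90 x 90 x 50 mm; point at half height.
- tin_mid (a point): A bystander: round metal tin, 84 mm across, 50 mm tall; point at half height.
- deck (a point): Point on the console's top deck, straight above its origin, 40 mm above the counter; axes as the console's.

How it is judged:
By the outcome, as a careful person would: the job done as asked, in the order asked, and still so for the second after the job is handed in, with the robot touching nothing.
It also fails if it takes over 48 s, if anything falls off the work surface, if the arm or the gripper's body presses on something with over 40 N, if the wrist force passes 120 N, or if a joint passes its speed limit or range.

## Robot

A 6-joint arm with a two-finger parallel gripper is mounted at the origin on the work surface. World frame = base frame: x ahead of the robot, y to its left, z up, the work surface at z = 0. Lengths are in m, angles in rad, forces in N, time in s.
With the tool pointing down it reaches from about 0.425 to 0.95 m from the base axis. Payload 14.7 kg.
Tool frame: the origin (TCP) lies between the finger pads; the fingertips stand 14 mm ahead of it and the grasp point (between the pads) lies 5 mm behind it (env.tips_ahead is the distance from the TCP to the fingertips, in m); z points along the fingers, x is the direction in which the jaws open and shut, and the axes are right-handed (so a half turn about z gives the same grasp; the last joint's range is limited). The gripper opens to 85 mm and grips with 20 to 120 N. Pads are 22 mm wide; open, the fingers measure 114 mm over their backs; the gripper's body (76 mm by 85 mm) begins 54 mm behind the grasp point. The pads swing forward as they close: fully open they stand 13 mm farther back than shut.
Start: joints at [1.213, 0.48, 1.596, -0, 1.065, -0.047], TCP at [0.199, 0.619, 0.245] pointing down, gripper open.
Joint ranges: [-2.75, 2.75], [-0.82, 2.05], [0.23, 2.67], [-1.56, 4.7], [0.09, 2.69], [-2.92, 2.92]. Speed limits (rad/s): [1.89, 1.89, 2.39, 3.01, 3.01, 3.01].

## Interface

Orientations are given as a unit quaternion [x, y, z, w].
In Python, from plant import env gives the robot as it stands.
- The arm moves only by the tool drive_tool, never from a script. Its arguments are lists of equal length, an entry for each row: "travel": the shift along the tool's x, y, z in m, a list of three; "roll": the turn about the tool's z in rad. A call has 1 to 8 rows; each row shifts and turns the commanded pose from where the row before left it, along the tool's axes as they then stand; what a row does not reach is not made up. A row lasts 1/10 s, in which the tool goes at most 50 mm and 8.59 degrees, less where a joint would pass 70% of its speed; a pose out of reach is approached as far as the arm can. A call is refused whole if a number of a shift passes 0.05 or a number of a turn 0.15, either way. A call with a gripper value outside its range is refused whole. "gripper" is the gripper's target within -1 to 1 (shut at 1, half-way at 0, fully open at -1), set as the call begins (left out, the last holds). The fingers move at their own pace and stop on an object; the grip force is fixed at half the most. Time passes only in rows, so rows that do not move let the fingers close. It gives the time, the measured TCP pose, the force and the opening at its end, in the units of the state.
- env.get_state(): the state, without advancing time (a new reading comes with each control period).
- env.grab_frame(name): name is "scene" or "top"; returns a dict with "frame" (384x512x3 uint8, red, green, blue), "depth" (384x512 float32, m along the optical axis (not along the pixel's ray), 0 where there is no reading), "fx", "fy", "cx", "cy" (pixels), "k1" (the pictures are not rectified: a ray, as slopes to the right and down, at radius r is drawn at 1 + k1 r^2 times it, then the intrinsics apply), "T" (4x4, takes a point from camera to world coordinates). Camera axes: x right, y down, z forward; pixel columns grow to the right and rows downward; lengths in m; the calibration is good to about 2 mm. A picture is of the moment at which its call begins.
- env.finish_job(): hands the job in, once; it reports no verdict.
The state is a dict: "time_s": time; "joint_positions": joint angles; "qvel": joint speeds; "effort": joint torques, N m; "tcp_pos": TCP position; "tool_rot": TCP orientation; "contact_force": force on the tool from outside, world axes, zero at the start; "moment": the same for the moment, N m; "opening": finger opening in m.
Only numpy, scipy, OpenCV 4.12 (cv2) and the standard library are available. Lean on these libraries where they do the work, as an engineer would, in place of code of your own. Each camera call takes 0.05 s, during which the arm holds its last target.

## Working session

There is one attempt and no reset: what is moved stays moved. The work goes in short steps, Python scripts to look and compute and a tool call to move; the robot and the scene stay as the last step left them, time stands still between calls to the robot, and variables do not carry over. Pictures are saved under pics/ and viewed, and the job is handed in when it is done.

Besides the shell and the picture viewer there is one more tool, called after "Emit:" as a command line: name --pt "numbers of a row" for each row, then --argument value for the rest. drive_tool: Moves the arm, as the interface text tells. Its arguments: {"type":"object","properties":{"travel":{"type":"array"},"roll":{"type":"array"},"gripper":{"type":"number"}},"required":["travel","roll"]}

```bash
ls; mkdir -p pics
python3 - <<'E'
from plant import env
import cv2,numpy as np
s=env.get_state()
for k,v in s.items(): print(k,np.round(v,3))
print(env.tips_ahead)
for n in("scene","top"):
    f=env.grab_frame(n)
    cv2.imwrite(f"pics/{n}0.png",f["frame"][:,:,::-1])
    np.savez(f"{n}0.npz",**f)
    print(n,{k:np.round(f[k],3) for k in("fx","fy","cx","cy","k1","T")})
E
```

```text
pics
time_s 0.0
joint_positions [ 1.213  0.481  1.597  0.     1.065 -0.047]
qvel [ 0.001  0.001 -0.    -0.001  0.    -0.001]
effort [ 2.0000e-03 -9.5066e+01 -4.3019e+01 -0.0000e+00  1.2000e-02  0.0000e+00]
tcp_pos [0.199 0.618 0.245]
tool_rot [ 0.808  0.589 -0.001  0.   ]
contact_force [ 0.006 -0.401  0.777]
moment [-0.022  0.017 -0.027]
opening 0.085
0.014
scene {'fx': np.float64(388.077), 'fy': np.float64(388.077), 'cx': np.float64(256.527), 'cy': np.float64(196.414), 'k1': np.float64(-0.129), 'T': array([[ 0.831,  0.388, -0.399,  1.014],
       [ 0.556, -0.602,  0.573, -0.55 ],
       [-0.018, -0.698, -0.716,  0.823],
       [ 0.   ,  0.   ,  0.   ,  1.   ]])}
top {'fx': np.float64(390.787), 'fy': np.float64(390.787), 'cx': np.float64(258.131), 'cy': np.float64(193.66), 'k1': np.float64(-0.106), 'T': array([[ 0.019, -0.996,  0.084,  0.514],
       [-1.   , -0.019, -0.002,  0.04 ],
       [ 0.003, -0.084, -0.996,  1.047],
       [ 0.   ,  0.   ,  0.   ,  1.   ]])}
```

View pics/scene0.png

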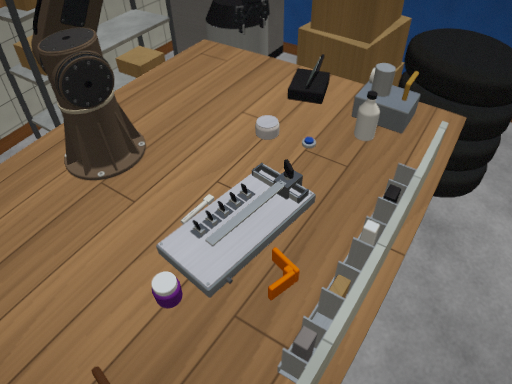

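View pics/top0.png

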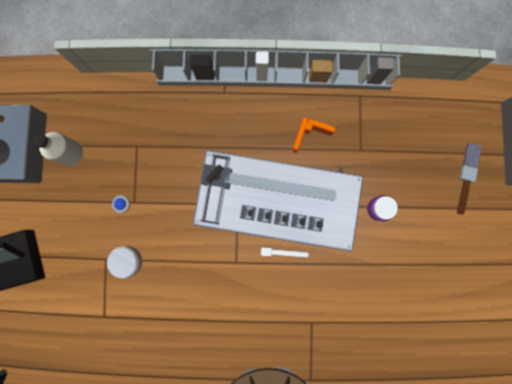

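The scene view shows the console with five levers and the bar. In the top view, the deck spans roughly (195–362, 152–250), with the levers at (247–317, 212–224), the knob at about (213,173), the jar at (383,208) and the gauge at (285,253).

```bash
cat > h.py <<'E'
import numpy as np,cv2
def cloud(f):
    h,w=f["depth"].shape
    K=np.array([[f["fx"],0,f["cx"]],[0,f["fy"],f["cy"]],[0,0,1]],float)
    v,u=np.mgrid[:h,:w]
    p=cv2.undistortPoints(np.stack([u,v],-1).reshape(-1,1,2).astype(float),K,np.array([float(f["k1"]),0,0,0])).reshape(h,w,2)
    d=f["depth"].astype(float)
    P=np.concatenate([p*d[...,None],d[...,None]],-1)
    T=f["T"]; return P@T[:3,:3].T+T[:3,3]
def proj(f,X):
    T=np.linalg.inv(f["T"]);X=np.atleast_2d(X)@T[:3,:3].T+T[:3,3]
    K=np.array([[f["fx"],0,f["cx"]],[0,f["fy"],f["cy"]],[0,0,1]],float)
    return cv2.projectPoints(X,np.zeros(3),np.zeros(3),K,np.array([float(f["k1"]),0,0,0]))[0].reshape(-1,2)
def C2W(c,X):
    x0,y0,a=c;X=np.atleast_2d(X).astype(float)
    return np.c_[x0+np.cos(a)*X[:,0]-np.sin(a)*X[:,1],y0+np.sin(a)*X[:,0]+np.cos(a)*X[:,1],X[:,2]]
E
python3 - <<'E'
import numpy as np,cv2
from h import *
for n in("top","scene"):
    f=dict(np.load(f"{n}0.npz"));W=cloud(f)
    m=(W[...,2]>.03)&(W[...,2]<.05)&(abs(W[...,1])<.4)&(W[...,0]>.35)&(W[...,0]<.95)
    lab=cv2.connectedComponentsWithStats(m.astype(np.uint8))
    i=1+np.argmax(lab[2][1:,4]); mm=lab[1]==i
    p=W[mm]; print(n,mm.sum(),p[:,2].mean(),p[:,2].std())
    # include everything above inside
    (c,s,a)=cv2.minAreaRect(p[:,:2].astype(np.float32)); print(c,s,a)
    print(np.round(cv2.boxPoints((c,s,a)),4))
    fl=(abs(W[...,2])<.02); print("floor z",np.median(W[fl][:,2]))
f=dict(np.load("top0.npz"))
im=f["frame"][140:265,180:420,::-1];cv2.imwrite("pics/crop0.png",cv2.resize(im,None,fx=3.3,fy=3.3,interpolation=cv2.INTER_CUBIC))
f=dict(np.load("scene0.npz"))
im=f["frame"][150:295,150:325,::-1];cv2.imwrite("pics/crop1.png",cv2.resize(im,None,fx=4,fy=4,interpolation=cv2.INTER_CUBIC))
E
```

```text
top 9294 0.0395928164071719 0.0023731234247062155
(0.5838246941566467, -0.015092015266418457) (0.42037904262542725, 0.20102840662002563) 81.47762298583984
[[ 0.4533 -0.2081]
 [ 0.6521 -0.2379]
 [ 0.7144  0.1779]
 [ 0.5156  0.2077]]
floor z -0.0001831384540131875
scene 6992 0.040608476420990844 0.0025736168734957193
(0.5856249332427979, -0.014079168438911438) (0.4233474135398865, 0.20019753277301788) 80.87828063964844
[[ 0.4532 -0.2072]
 [ 0.6509 -0.2389]
 [ 0.718   0.179 ]
 [ 0.5203  0.2108]]
floor z 0.0011440465246403964
```

View pics/crop0.png

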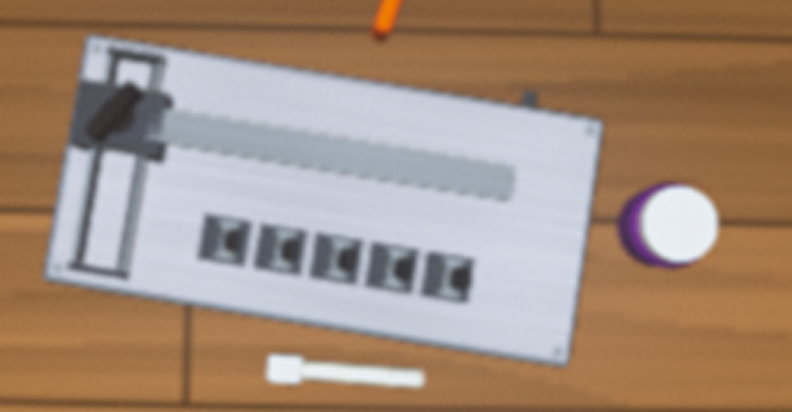

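View pics/crop1.png

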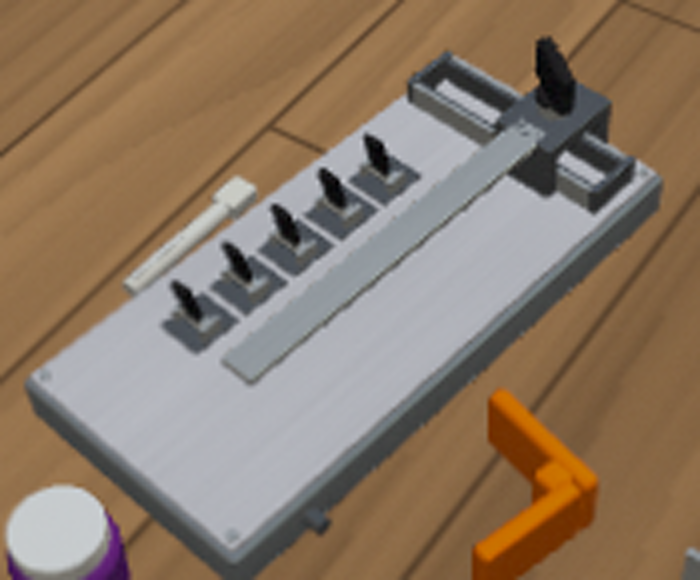

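Run:
```python
import numpy as np,cv2
from h import *
from scipy.optimize import least_squares
res=[]
for n in("top","scene"):
    f=dict(np.load(f"{n}0.npz"));W=cloud(f)
    m=(W[...,2]>.03)&(W[...,2]<.05)&(abs(W[...,1])<.4)&(W[...,0]>.35)&(W[...,0]<.95)
    lab=cv2.connectedComponentsWithStats(m.astype(np.uint8))
    mm=lab[1]==1+np.argmax(lab[2][1:,4])
    cs=cv2.convexHull(W[mm][:,:2].astype(np.float32))[:,0]
    # per-slice extremes
    c,a=np.array([.585,-.0145]),-.153
    for it in range(3):
        R=np.array([[np.cos(a),-np.sin(a)],[np.sin(a),np.cos(a)]]);L=(W[mm][:,:2]-c)@R
        ys=np.arange(-.19,.19,.01);lo=[];hi=[]
        for y in ys:
            q=L[abs(L[:,1]-y)<.005,0];lo.append(q.min());hi.append(q.max())
        xs=np.arange(-.08,.08,.008);l2=[];h2=[]
        for x in xs:
            q=L[abs(L[:,0]-x)<.004,1];l2.append(q.min());h2.append(q.max())
        s1,s2=np.polyfit(ys,lo,1)[0],np.polyfit(ys,hi,1)[0]
        s3,s4=np.polyfit(xs,l2,1)[0],np.polyfit(xs,h2,1)[0]
        d=np.array([(np.median(lo)+np.median(hi))/2,(np.median(l2)+np.median(h2))/2])
        print(n,"slopes",np.round([s1,s2,s3,s4],4),"off",np.round(d*1000,1))
        a+=-(s1+s2)/2;c=c+R@d
    o=c-np.array([np.cos(a),np.sin(a)])*.01
    print(n,"origin",o,"yaw",a)
    con=(o[0],o[1],a)
    R=np.array([[np.cos(a),-np.sin(a)],[np.sin(a),np.cos(a)]]);L=(W[...,:2]-o)@R
    b=(W[...,2]>.08)&(W[...,2]<.094)&(L[...,1]<.12)&(L[...,1]>-.2)&(L[...,0]>-.0)&(L[...,0]<.1)
    q=L[b];print("bar x range",q[:,0].min(),q[:,0].max(),"mean",q[:,0].mean(),"ymin",q[:,1].min(),"z",np.median(W[b][:,2]), "slope",np.polyfit(q[:,1],q[:,0],1)[0])
    b=(W[...,2]>.125)&(W[...,2]<.145)&(abs(L[...,1]-.165)<.05)&(abs(L[...,0])<.12)
    q=L[b];print("wing n",len(q),q.mean(0),"z",W[b][:,2].max())
    if len(q)>5:
        (cx,sz,an)=cv2.minAreaRect(q.astype(np.float32));print(cx,sz,an)
        ev,V=np.linalg.eigh(np.cov(q.T));print("dir",np.arctan2(V[1,1],V[0,1]))
```

```text
top slopes [-0.0036 -0.0047  0.0062 -0.9492] off [-1.  -0.5]
top slopes [ 5.000e-04 -1.200e-03  2.100e-03 -9.594e-01] off [ 0.1 -0. ]
top slopes [ 8.000e-04 -8.000e-04  3.000e-04 -9.597e-01] off [-0.   0.1]
top origin [ 0.57414249 -0.0133234 ] yaw -0.1485319588668276
bar x range 0.02736523778453804 0.05430744870402341 mean 0.04045538107870798 ymin -0.13364183844026797 z 0.08864311316235862 slope -0.002046994081644532
wing n 122 [0.0397659 0.1643413] z 0.13932899159734669
(0.040557049214839935, 0.1647942066192627) (0.013286472298204899, 0.04882130026817322) 58.87961196899414
dir 2.5917834662000248
scene slopes [ 0.2022 -0.0049  0.0052  0.0635] off [  0.4 -33. ]
scene slopes [-0.0416  0.0066  0.1065  0.5677] off [ 0.  -3.1]Traceback (most recent call last):
  File "<stdin>", line 17, in <module>
    return umr_minimum(a, axis, None, out, keepdims, initial, where)
ValueError: zero-size array to reduction operation minimum which has no identity
```

Emit:
drive_tool --pt "0 0.02 0" --pt "0 0.03 0" --pt "-0.02 0.04 0" --pt "-0.03 0.04 0" --pt "-0.03 0.04 0" --pt "-0.03 0.04 0" --pt "-0.03 0.04 0" --pt "-0.03 0.04 0" --roll '[-0.08,-0.081,0,0,0,0,0,0]' --gripper 1

```text
time_s: 0.9
tcp_pos: [0.46, 0.4002, 0.2451]
tool_rot: [0.758, 0.652, -0.0, -0.0]
contact_force: [0.9, 0.7, -0.2]
opening: -0.0001
```

```bash
cat >> h.py <<'E'
CON=(.5748,-.0130,-.150)
def st(p=True):
    from plant import env
    from scipy.spatial.transform import Rotation as R
    s=env.get_state();x,y,z=s["tcp_pos"];a=CON[2]
    M=R.from_quat(s["tool_rot"]).as_matrix()
    d=np.array([x-CON[0],y-CON[1]]);l=np.array([np.cos(a)*d[0]+np.sin(a)*d[1],-np.sin(a)*d[0]+np.cos(a)*d[1]])
    print("t",round(s["time_s"],2),"local mm",np.round(l*1000,1),"z",round(z*1000,1),"yaw",round(np.arctan2(M[1,0],M[0,0]),4),"tilt",np.round(M[:2,2],4),"F",np.round(s["contact_force"],1),"M",np.round(s["moment"],2),"open",round(s["opening"],4),"q6",round(s["joint_positions"][5],2))
E
python3 -c "
from h import *;st()"
```

```text
t 0.9 local mm [-175.3  391.4] z 245.1 yaw 1.4211 tilt [-0.0003 -0.0002] F [ 0.9  0.7 -0.2] M [-0.02 -0.03 -0.02] open -0.0001 q6 -0.75
```

Emit:
drive_tool --pt "-0.045 0.02 0" --pt "-0.045 0.02 0" --pt "-0.045 0.02 0" --pt "-0.045 0.02 0" --pt "-0.045 0.02 0" --pt "-0.045 0.02 0" --pt "-0.045 0.02 0" --pt "-0.045 0 0" --roll '[0,0,0,0,0,0,0,0]'

```text
time_s: 1.7
tcp_pos: [0.5453, 0.0228, 0.2452]
tool_rot: [0.758, 0.652, 0.0, 0.0]
contact_force: [1.0, -0.3, -0.1]
opening: -0.0003
```

Emit:
drive_tool --pt "-0.045 0 0" --pt "-0.045 0 0" --pt "-0.045 0 0.01" --pt "-0.045 0 0.02" --pt "-0.02 0 0.03" --pt "0 0 0.03" --pt "0 0 0.02" --pt "0 0 0" --roll '[0,0,0,0,0,0,0,0]'

```text
time_s: 2.5
tcp_pos: [0.512, -0.1723, 0.1328]
tool_rot: [0.758, 0.652, -0.001, -0.002]
contact_force: [0.4, -0.4, 0.3]
opening: 0.0001
```

```bash
python3 -c "
from h import *;st()
from plant import env
f=env.grab_frame('top')
L=[[-.035,-.105+.044*i,.087] for i in range(5)]+[[-.09,-.21,.04],[.11,-.21,.04],[.11,.21,.04],[-.09,.21,.04],[.0405,.165,.136],[.0405,-.135,.089]]
im=cv2.resize(f['frame'][:,:,::-1][130:290,150:420],None,fx=2.9,fy=2.9,interpolation=cv2.INTER_CUBIC)
for p in proj(f,C2W(CON,L)): cv2.circle(im,tuple(int(v) for v in np.round((p-[150,130]+.5)*2.9)),3,(0,0,255),1)
cv2.imwrite('pics/t1.png',im)
g=env.grab_frame('scene')
im=cv2.resize(g['frame'][:,:,::-1][140:300,140:330],None,fx=3.7,fy=3.7,interpolation=cv2.INTER_CUBIC)
for p in proj(g,C2W(CON,L)): cv2.circle(im,tuple(int(v) for v in np.round((p-[140,140]+.5)*3.7)),3,(0,0,255),1)
cv2.imwrite('pics/s1.png',im)
"
```

```text
t 2.5 local mm [ -38.3 -166.9] z 132.8 yaw 1.4204 tilt [-0.0045  0.0018] F [ 0.4 -0.4  0.3] M [-0.05 -0.06  0.01] open 0.0001 q6 -1.8
```

View pics/t1.png

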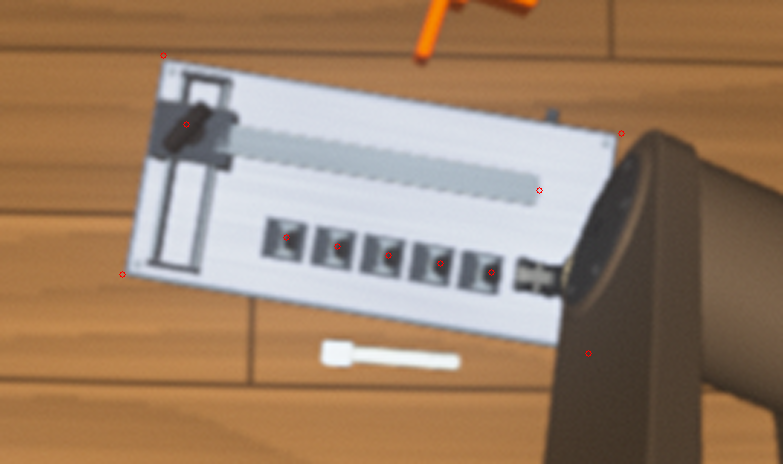

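View pics/s1.png

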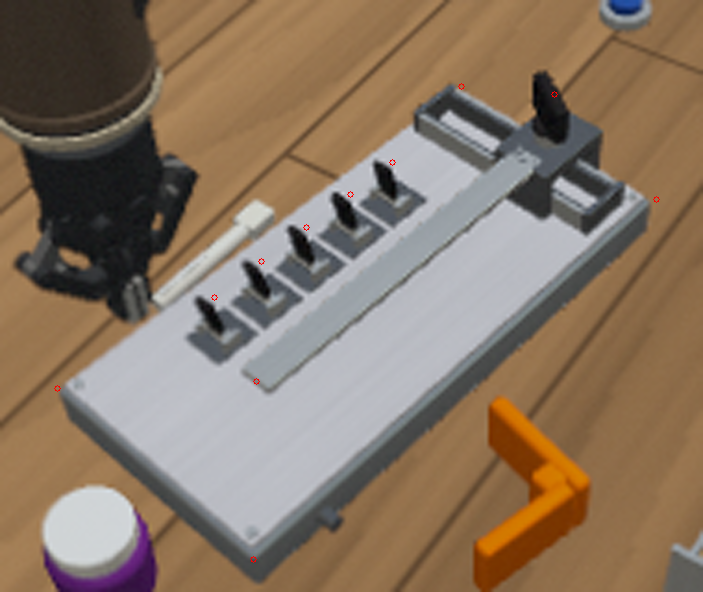

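Emit:
drive_tool --pt "0 0.002 0.02" --pt "0 0 0.018" --pt "0 0 0" --pt "0 0 0" --roll '[0,0,0,0]'

```text
time_s: 3.0
tcp_pos: [0.5163, -0.173, 0.0985]
tool_rot: [0.758, 0.652, 0.0, 0.0]
contact_force: [-0.3, -0.1, 0.5]
opening: -0.0
```

```bash
python3 -c "
from h import *;st()"
```

```text
t 3.0 local mm [ -33.9 -166.9] z 98.5 yaw 1.4214 tilt [ 0.0008 -0.0004] F [-0.3 -0.1  0.5] M [-0.   -0.04  0.  ] open -0.0 q6 -1.8
```

Emit:
drive_tool --pt "0 -0.001 0.0055" --pt "0.008 0 0" --pt "0.015 0 0" --pt "0.015 0 0" --pt "0.015 0 0" --pt "0.015 0 0" --pt "0.015 0 0" --pt "0.015 0 0" --roll '[0,0,0,0,0,0,0,0]'

```text
time_s: 3.8
tcp_pos: [0.5296, -0.0744, 0.0918]
tool_rot: [0.758, 0.652, -0.0, -0.0]
contact_force: [0.4, 0.1, -0.7]
opening: -0.0
```

```bash
python3 -c "
from h import *;st()"
```

```text
t 3.8 local mm [-35.5 -67.5] z 91.8 yaw 1.4215 tilt [-0. -0.] F [ 0.4  0.1 -0.7] M [0.   0.03 0.04] open -0.0 q6 -1.62
```

Emit:
drive_tool --pt "0.015 0 -0.001" --pt "0.015 0 0" --pt "0.015 0 0" --pt "0.015 0 0" --pt "0.015 0 0" --pt "0.015 0 0" --pt "0.015 0 0" --pt "0.015 0 0" --roll '[0,0,0,0,0,0,0,0]'

```text
time_s: 4.6
tcp_pos: [0.5475, 0.044, 0.0928]
tool_rot: [0.758, 0.652, -0.0, 0.0]
contact_force: [0.2, -0.6, -0.2]
opening: -0.0001
```

Emit:
drive_tool --pt "0.015 0 0" --pt "0.015 0 0" --pt "0.015 0 0" --pt "0.015 0 0" --pt "0.01 0 0" --pt "0 0 0" --roll '[0,0,0,0,0,0]'

```text
time_s: 5.2
tcp_pos: [0.558, 0.1133, 0.0928]
tool_rot: [0.758, 0.653, 0.0, 0.0]
contact_force: [0.2, -0.2, 0.1]
opening: -0.0003
```

```bash
cat > look.py <<'E'
import sys
from h import *;st()
from plant import env
k=sys.argv[1]
f=env.grab_frame('top');np.savez(f"top{k}.npz",**f)
cv2.imwrite(f'pics/t{k}.png',cv2.resize(f['frame'][:,:,::-1][130:290,150:420],None,fx=2.9,fy=2.9,interpolation=cv2.INTER_CUBIC))
g=env.grab_frame('scene');np.savez(f"scene{k}.npz",**g)
cv2.imwrite(f'pics/s{k}.png',cv2.resize(g['frame'][:,:,::-1][140:300,140:330],None,fx=3.7,fy=3.7,interpolation=cv2.INTER_CUBIC))
E
python3 look.py 2
```

```text
t 5.2 local mm [-35.5 122.4] z 92.8 yaw 1.4223 tilt [0.0003 0.0001] F [ 0.2 -0.2  0.1] M [-0.01  0.02  0.03] open -0.0003 q6 -1.28
```

View pics/s2.png

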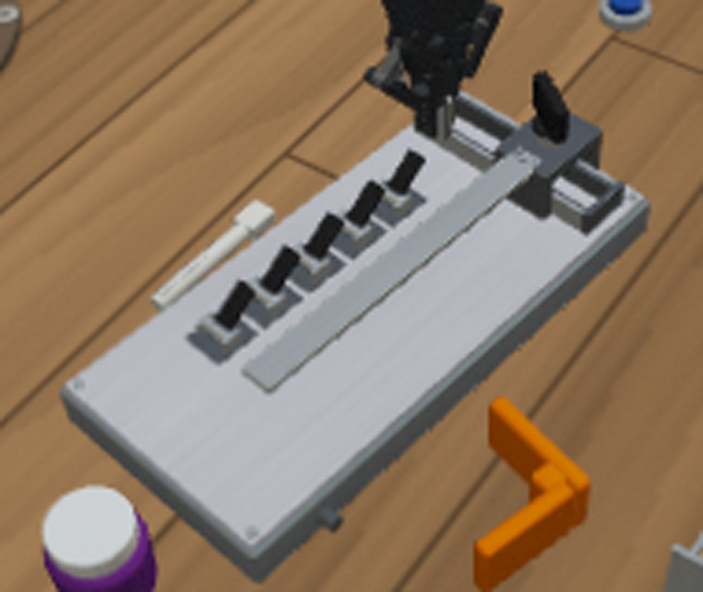

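All five levers lie over to +y. In the scene crop their tops are at about (238,290) to (410,158). Next I raise the tool and open the gripper.

Emit:
drive_tool --pt "0 0 -0.03" --pt "0 0 -0.04" --pt "0 0 -0.03" --roll '[0,0,0]' --gripper -1

```text
time_s: 5.6
tcp_pos: [0.5578, 0.1112, 0.1946]
tool_rot: [0.758, 0.652, 0.0, 0.0]
contact_force: [1.1, 0.4, -0.4]
opening: 0.0431
```

```bash
python3 -c "
from h import *;st()
for n in ('top0','scene0','top1','scene2','top2'):
  try: f=dict(np.load(n+'.npz'))
  except Exception: continue
  W=cloud(f);a=CON[2];d=W[...,:2]-CON[:2]
  L=np.stack([np.cos(a)*d[...,0]+np.sin(a)*d[...,1],-np.sin(a)*d[...,0]+np.cos(a)*d[...,1]],-1)
  for lo in(.095,.12):
    b=(W[...,2]>lo)&(W[...,2]<.145)&(abs(L[...,1]-.165)<.032)&(abs(L[...,0]-.04)<.04)
    q=L[b]
    if len(q)<8: continue
    c,s,an=cv2.minAreaRect(q.astype(np.float32));ev,V=np.linalg.eigh(np.cov(q.T))
    print(n,lo,len(q),'mean',np.round(q.mean(0),4),'rect',np.round(c,4),np.round(s,4),round(an,1),'dir',round(np.arctan(V[1,1]/V[0,1]),3))
  b=(W[...,2]>.08)&(W[...,2]<.096)&(L[...,1]<.12)&(L[...,1]>-.12)&(L[...,0]>0)&(L[...,0]<.1)
  q=L[b];print('bar x',q[:,0].mean(),np.polyfit(q[:,1],q[:,0],1))
"
```

```text
t 5.6 local mm [-35.3 120.3] z 194.6 yaw 1.4202 tilt [ 0.0004 -0.0001] F [ 1.1  0.4 -0.4] M [-0.01 -0.02  0.04] open 0.0431 q6 -1.28
top0 0.095 169 mean [0.0381 0.1622] rect [0.038  0.1616] [0.0194 0.0486] 55.4 dir -0.555
top0 0.12 130 mean [0.0389 0.1636] rect [0.0397 0.1643] [0.0134 0.0488] 58.4 dir -0.554
bar x 0.03986342819691285 [-0.00397437  0.03986225]
scene0 0.095 156 mean [0.0418 0.1586] rect [0.0377 0.1612] [0.0183 0.0504] 58.7 dir -0.481
scene0 0.12 99 mean [0.0418 0.1602] rect [0.0392 0.1636] [0.0126 0.0504] 58.6 dir -0.513
bar x 0.04047133753074532 [-0.00339494  0.04044695]
scene2 0.095 153 mean [0.042  0.1585] rect [0.037  0.1613] [0.018  0.0511] 58.7 dir -0.481
scene2 0.12 97 mean [0.0417 0.1601] rect [0.0384 0.1635] [0.013  0.0511] 59.0 dir -0.519
bar x 0.04052547785768617 [-0.00394379  0.04049598]
bar x 0.04007954885416642 [-0.00047067  0.04006498]
```

Emit:
drive_tool --pt "0.022 0.037 0" --pt "0.0217 0.0378 0" --pt "0 0 0" --pt "0 0 0" --pt "0 0 0" --pt "0 0 0" --pt "0 0 0" --roll '[0,0,0.14,0.14,0.14,0.13,0]'

```text
time_s: 6.3
tcp_pos: [0.6381, 0.1432, 0.1926]
tool_rot: [0.907, 0.42, -0.0, -0.0]
contact_force: [-0.5, 0.5, -0.1]
opening: 0.0853
```

```bash
python3 look.py 3
```

```text
t 6.3 local mm [ 39.3 163.9] z 192.6 yaw 0.8677 tilt [-0.0005 -0.0002] F [-0.5  0.5 -0.1] M [ 0.03  0.02 -0.03] open 0.0853 q6 -0.69
```

View pics/s3.png

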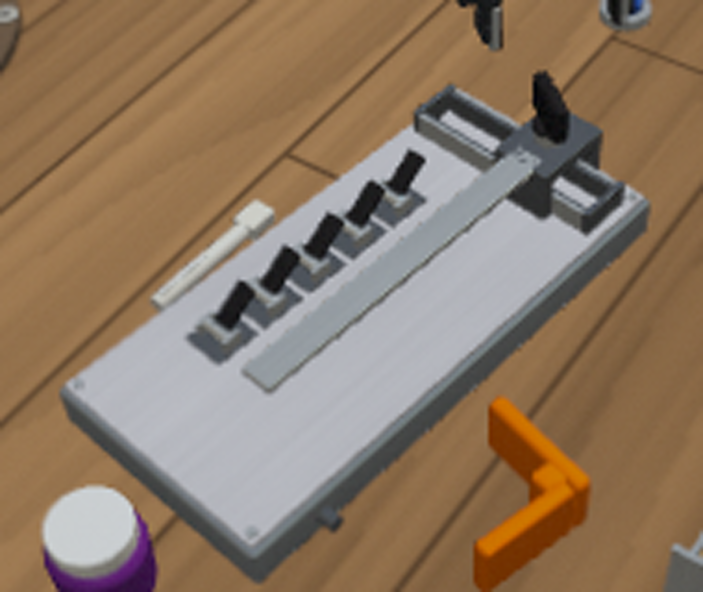

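Emit:
drive_tool --pt "0 0 0.025" --pt "0 0 0.025" --pt "0 0 0.015" --pt "0 0 0.009" --pt "0 0 0" --pt "0 0 0" --roll '[0,0,0,0,0,0]'

```text
time_s: 7.0
tcp_pos: [0.6387, 0.144, 0.1194]
tool_rot: [0.907, 0.422, 0.0, 0.0]
contact_force: [-0.0, -0.9, -0.2]
opening: 0.0853
```

```bash
python3 look.py 4
```

```text
t 7.0 local mm [ 39.7 164.8] z 119.4 yaw 0.8716 tilt [0.0007 0.0001] F [-0.  -0.9 -0.2] M [ 0.02 -0.01 -0.02] open 0.0853 q6 -0.7
```

View pics/s4.png

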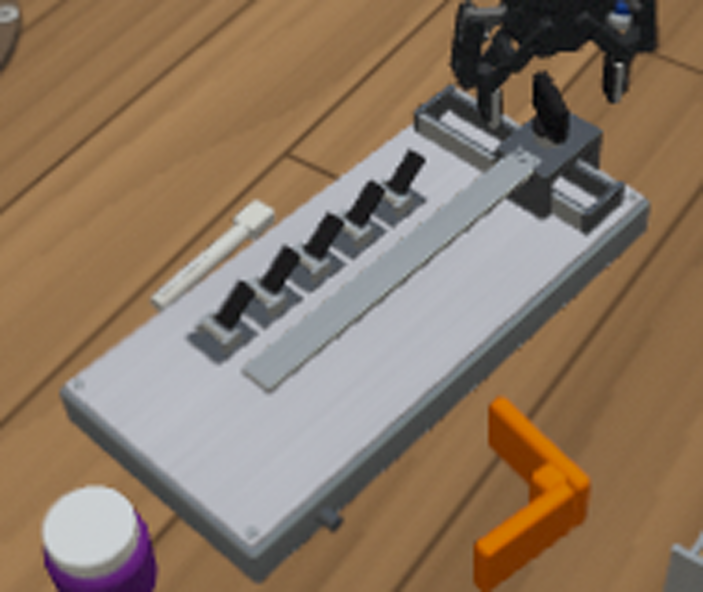

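Emit:
drive_tool --pt "0 0 0" --pt "0 0 0" --pt "0 0 0" --pt "0 0 0" --pt "0 0 0" --pt "0 0 0" --roll '[0,0,0,0,0,0]' --gripper 0.56

```text
time_s: 7.7
tcp_pos: [0.6384, 0.144, 0.1192]
tool_rot: [0.907, 0.422, 0.0, 0.0]
contact_force: [-0.5, -0.4, 6.5]
opening: 0.0188
```

```bash
python3 look.py 5
```

```text
t 7.7 local mm [ 39.5 164.7] z 119.2 yaw 0.871 tilt [0.0004 0.    ] F [-0.5 -0.4  6.5] M [-0.12  0.2  -0.  ] open 0.0188 q6 -0.7
```

View pics/s5.png

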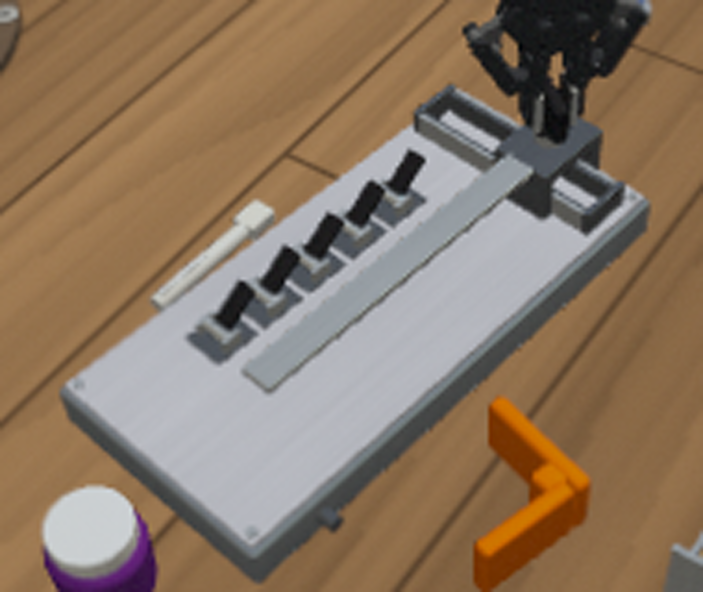

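Emit:
drive_tool --pt "0 0 -0.004" --pt "0 0 0" --pt "0 0 0" --roll '[0,0,0]'

```text
time_s: 8.1
tcp_pos: [0.6383, 0.144, 0.1229]
tool_rot: [0.907, 0.422, 0.0, 0.0]
contact_force: [-0.7, 0.4, -0.2]
opening: 0.0187
```

```bash
python3 -c "
from h import *;st()"
```

```text
t 8.1 local mm [ 39.3 164.8] z 122.9 yaw 0.871 tilt [0.0002 0.0001] F [-0.7  0.4 -0.2] M [-0.03  0.01 -0.04] open 0.0187 q6 -0.7
```

Contact is cleared. Closing the gripper now.

Emit:
drive_tool --pt "0 0 0" --pt "0 0 0" --pt "0 0 0" --pt "0 0 0" --roll '[0,0,0,0]' --gripper 1

```text
time_s: 8.5
tcp_pos: [0.6382, 0.1436, 0.1229]
tool_rot: [0.907, 0.422, -0.0, 0.0]
contact_force: [-1.1, -4.1, 4.9]
opening: 0.0122
```

```bash
python3 -c "
from h import *;st()"
```

```text
t 8.5 local mm [ 39.3 164.4] z 122.9 yaw 0.871 tilt [-0.     -0.0004] F [-1.1 -4.1  4.9] M [-0.67  0.13  0.02] open 0.0122 q6 -0.7
```

Emit:
drive_tool --pt "0 0 0" --pt "0 0 0" --pt "0 0 0" --pt "0 0 0" --roll '[-0.1,-0.13,-0.13,-0.13]'

```text
time_s: 8.9
tcp_pos: [0.6382, 0.1437, 0.1229]
tool_rot: [0.776, 0.631, -0.0, 0.0]
contact_force: [-2.0, -4.4, 4.6]
opening: 0.012
```

```bash
python3 -c "
from h import *;st()"
```

```text
t 8.9 local mm [ 39.3 164.4] z 122.9 yaw 1.3662 tilt [-0.0001 -0.0003] F [-2.  -4.4  4.6] M [-0.64  0.21 -0.18] open 0.012 q6 -1.19
```

Emit:
drive_tool --pt "0 0 0" --pt "0 0 0" --pt "0 0 0" --pt "0 0 0" --pt "0 0 0" --roll '[-0.13,-0.13,-0.13,-0.13,-0.08]'

```text
time_s: 9.4
tcp_pos: [0.6382, 0.1437, 0.1229]
tool_rot: [0.554, 0.832, -0.0, 0.0]
contact_force: [-2.2, -4.0, 5.2]
opening: 0.0121
```

```bash
python3 -c "
from h import *;st()"
```

```text
t 9.4 local mm [ 39.3 164.5] z 122.9 yaw 1.9661 tilt [-0.0001 -0.0003] F [-2.2 -4.   5.2] M [-0.54  0.37 -0.17] open 0.0121 q6 -1.79
```

Emit:
drive_tool --pt "0 0 0" --pt "0 0 0" --pt "0 0 0" --roll '[-0.04,-0.04,0]'

```text
time_s: 9.7
tcp_pos: [0.6382, 0.1437, 0.1229]
tool_rot: [0.522, 0.853, -0.0, -0.0]
contact_force: [-1.5, -3.5, 5.3]
opening: 0.0122
```

```bash
python3 -c "
from h import *;st()"
```

```text
t 9.7 local mm [ 39.3 164.5] z 122.9 yaw 2.042 tilt [-0.0002 -0.0002] F [-1.5 -3.5  5.3] M [-0.6   0.32 -0.45] open 0.0122 q6 -1.87
```

Emit:
drive_tool --pt "0 0 0" --pt "0 0 0" --roll '[-0.03,0]'

```text
time_s: 9.9
tcp_pos: [0.6382, 0.1437, 0.1229]
tool_rot: [0.51, 0.86, -0.0, -0.0]
contact_force: [-2.0, -4.0, 5.4]
opening: 0.012
```

```bash
python3 -c "
from h import *;st()"
```

```text
t 9.9 local mm [ 39.2 164.4] z 122.9 yaw 2.0709 tilt [-0.0003 -0.    ] F [-2.  -4.   5.4] M [-0.56  0.31 -1.09] open 0.012 q6 -1.9
```

Emit:
drive_tool --pt "0 0 0" --pt "0.0029 -0.0041 0" --pt "0.0058 -0.0082 0" --pt "0.0058 -0.0082 0" --roll '[0.03,0,0,0]'

```text
time_s: 10.3
tcp_pos: [0.6135, 0.1474, 0.123]
tool_rot: [0.523, 0.852, 0.0, 0.0]
contact_force: [1.9, -4.7, 4.0]
opening: 0.0119
```

```bash
python3 look.py 6
```

```text
t 10.3 local mm [ 14.3 164.4] z 123.0 yaw 2.0411 tilt [ 0.001  -0.0001] F [ 1.9 -4.7  4. ] M [-0.69 -0.31 -0.5 ] open 0.0119 q6 -1.85
```

View pics/s6.png

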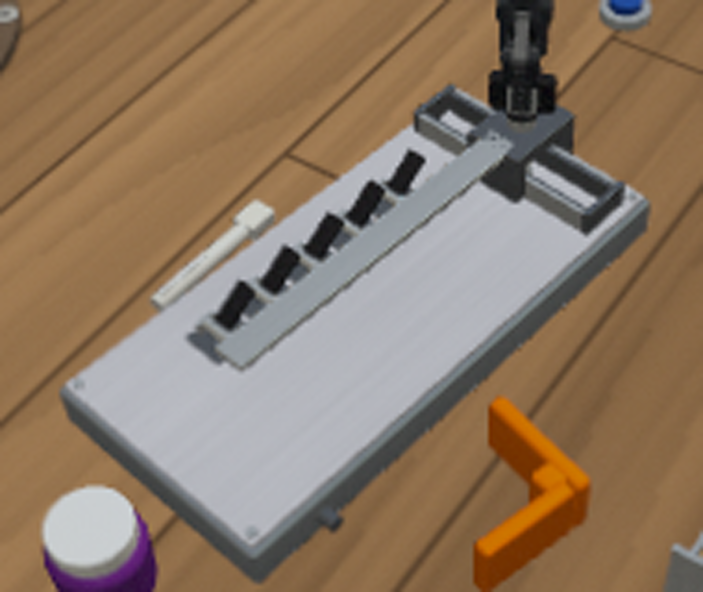

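Emit:
drive_tool --pt "0.0058 -0.0082 0" --pt "0.0058 -0.0082 0" --pt "0.0058 -0.0082 0" --pt "0.0058 -0.0082 0" --pt "0.0029 -0.0041 0" --pt "0 0 0" --roll '[0,0,0,0,0,0]'

```text
time_s: 11.0
tcp_pos: [0.5679, 0.1542, 0.1229]
tool_rot: [0.523, 0.852, -0.0, -0.0]
contact_force: [-3.5, -2.9, 6.5]
opening: 0.0123
```

```bash
python3 -c "
from h import *;st()"
```

```text
t 11.0 local mm [-31.8 164.3] z 122.9 yaw 2.0413 tilt [-0.0007 -0.0001] F [-3.5 -2.9  6.5] M [-0.61  0.44 -0.52] open 0.0123 q6 -1.83
```

Emit:
drive_tool --pt "0.0012 -0.0016 0" --pt "0.0012 -0.0016 0" --pt "0 0 0" --roll '[0,0,0]'

```text
time_s: 11.3
tcp_pos: [0.5648, 0.1547, 0.1229]
tool_rot: [0.523, 0.852, -0.0, 0.0]
contact_force: [-0.6, -6.2, 6.1]
opening: 0.012
```

```bash
python3 -c "
from h import *;st()"
```

```text
t 11.3 local mm [-35.  164.3] z 122.9 yaw 2.0411 tilt [-0.     -0.0002] F [-0.6 -6.2  6.1] M [-0.81  0.17 -0.5 ] open 0.012 q6 -1.83
```

Emit:
drive_tool --pt "0.0009 -0.0012 0" --pt "0 0 0" --roll '[0,0]'

```text
time_s: 11.5
tcp_pos: [0.5634, 0.1549, 0.1229]
tool_rot: [0.523, 0.852, -0.0, 0.0]
contact_force: [-0.7, -5.9, 6.2]
opening: 0.0119
```

```bash
python3 -c "
from h import *;st()"
```

```text
t 11.5 local mm [-36.3 164.3] z 122.9 yaw 2.0412 tilt [ 0.0001 -0.0003] F [-0.7 -5.9  6.2] M [-0.95  0.04 -0.54] open 0.0119 q6 -1.82
```

Emit:
drive_tool --pt "0.0009 -0.0012 0" --pt "0 0 0" --roll '[0,0]'

```text
time_s: 11.7
tcp_pos: [0.5627, 0.155, 0.1229]
tool_rot: [0.523, 0.852, 0.0, 0.001]
contact_force: [4.9, -8.5, 2.4]
opening: 0.0116
```

```bash
python3 -c "
from h import *;st()"
```

```text
t 11.7 local mm [-37.1 164.3] z 122.9 yaw 2.0413 tilt [ 0.0015 -0.0003] F [ 4.9 -8.5  2.4] M [-1.34 -0.7  -0.54] open 0.0116 q6 -1.82
```

Emit:
drive_tool --pt "0.0009 -0.0012 0" --pt "0 0 0" --pt "0 0 0" --roll '[0,0,0]'

```text
time_s: 12.0
tcp_pos: [0.5626, 0.1551, 0.123]
tool_rot: [0.523, 0.852, 0.001, 0.002]
contact_force: [11.8, -12.2, -4.7]
opening: 0.012
```

```bash
python3 look.py 7
```

```text
t 12.0 local mm [-37.2 164.4] z 123.0 yaw 2.0414 tilt [ 0.0038 -0.0003] F [ 11.8 -12.2  -4.7] M [-1.92 -1.99 -0.5 ] open 0.012 q6 -1.82
```

View pics/s7.png

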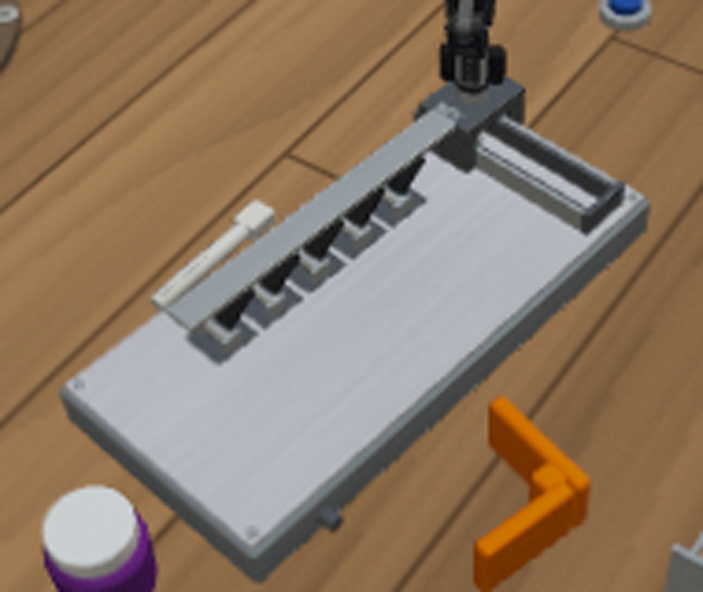

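Emit:
drive_tool --pt "0 0 0" --pt "0 0 0" --pt "0 0 0" --pt "0 0 0" --pt "0 0 0" --pt "0 0 0" --pt "0 0 0" --pt "0 0 0" --roll '[0.1,0.13,0.13,0.13,0.13,0.13,0.13,0.13]'

```text
time_s: 12.9
tcp_pos: [0.5627, 0.155, 0.123]
tool_rot: [0.871, 0.491, 0.002, 0.001]
contact_force: [12.2, -12.4, -4.2]
opening: 0.0119
```

```bash
python3 -c "
from h import *;st()"
```

```text
t 12.9 local mm [-37.1 164.3] z 123.0 yaw 1.0271 tilt [ 0.0039 -0.0007] F [ 12.2 -12.4  -4.2] M [-1.99 -2.14  0.72] open 0.0119 q6 -0.81
```

Emit:
drive_tool --pt "0 0 0" --pt "0 0 0" --pt "0 0 0" --pt "0 0 0" --roll '[0.08,0.08,0.04,0]'

```text
time_s: 13.3
tcp_pos: [0.5627, 0.1549, 0.123]
tool_rot: [0.915, 0.403, 0.002, 0.001]
contact_force: [11.5, -13.4, -2.5]
opening: 0.0119
```

```bash
python3 -c "
from h import *;st()"
```

```text
t 13.3 local mm [-37.1 164.2] z 123.0 yaw 0.8302 tilt [ 0.0039 -0.0006] F [ 11.5 -13.4  -2.5] M [-2.05 -2.03 -0.  ] open 0.0119 q6 -0.61
```

Emit:
drive_tool --pt "0 0 0" --pt "0 0 0" --roll '[0.04,0]'

```text
time_s: 13.5
tcp_pos: [0.5627, 0.1549, 0.123]
tool_rot: [0.923, 0.385, 0.002, 0.001]
contact_force: [12.4, -12.9, -5.8]
opening: 0.0122
```

```bash
python3 -c "
from h import *;st()"
```

```text
t 13.5 local mm [-37.1 164.2] z 123.0 yaw 0.7914 tilt [ 0.004  -0.0008] F [ 12.4 -12.9  -5.8] M [-2.04 -2.1   0.81] open 0.0122 q6 -0.57
```

Emit:
drive_tool --pt "0 0 0" --pt "0 0 0" --roll '[0.03,0]'

```text
time_s: 13.7
tcp_pos: [0.5626, 0.1549, 0.123]
tool_rot: [0.928, 0.372, 0.002, 0.001]
contact_force: [11.6, -12.5, -4.9]
opening: 0.0121
```

```bash
python3 -c "
from h import *;st()"
```

```text
t 13.7 local mm [-37.1 164.2] z 123.0 yaw 0.7624 tilt [ 0.0039 -0.001 ] F [ 11.6 -12.5  -4.9] M [-2.08 -1.94  1.42] open 0.0121 q6 -0.54
```

Emit:
drive_tool --pt "0 0 0" --pt "0.0009 0.0012 0" --pt "0 0 0" --roll '[-0.03,0,0]'

```text
time_s: 14.0
tcp_pos: [0.5628, 0.1548, 0.123]
tool_rot: [0.922, 0.386, 0.0, 0.001]
contact_force: [4.0, -10.7, 2.9]
opening: 0.0118
```

```bash
python3 -c "
from h import *;st()"
```

```text
t 14.0 local mm [-36.9 164.2] z 123.0 yaw 0.7927 tilt [ 0.0014 -0.0008] F [  4.  -10.7   2.9] M [-1.65 -0.87  0.82] open 0.0118 q6 -0.57
```

Emit:
drive_tool --pt "0 0 0" --pt "0 0 0" --pt "0 0 0" --pt "0 0 0" --roll '[0,0,0,0]' --gripper 0

```text
time_s: 14.4
tcp_pos: [0.5617, 0.1556, 0.1227]
tool_rot: [0.923, 0.385, -0.0, -0.0]
contact_force: [0.6, 0.5, -0.7]
opening: 0.0428
```

```bash
python3 -c "
from h import *;st()"
```

```text
t 14.4 local mm [-38.2 164.8] z 122.7 yaw 0.7912 tilt [-0.0003  0.0001] F [ 0.6  0.5 -0.7] M [-0.03 -0.03  0.02] open 0.0428 q6 -0.57
```

Emit:
drive_tool --pt "0 0 -0.02" --pt "0 0 -0.04" --pt "0 0 -0.04" --pt "0.03 -0.03 -0.01" --pt "0.03 -0.03 0" --pt "0.03 -0.03 0" --pt "0.03 -0.03 0" --pt "0 0 0" --roll '[0,0,0,0,0,0,0,0]'

```text
time_s: 15.2
tcp_pos: [0.5604, 0.33, 0.2327]
tool_rot: [0.922, 0.387, 0.001, -0.001]
contact_force: [0.2, -0.3, 0.4]
opening: 0.0426
```

```bash
python3 look.py 8; python3 -c "
from h import *
for n in ('top8','scene8'):
  f=dict(np.load(n+'.npz'));W=cloud(f);a=-.1485;d=W[...,:2]-[.5741,-.0133]
  L=np.stack([np.cos(a)*d[...,0]+np.sin(a)*d[...,1],-np.sin(a)*d[...,0]+np.cos(a)*d[...,1]],-1)
  b=(W[...,2]>.12)&(W[...,2]<.145)&(abs(L[...,1]-.165)<.04)&(abs(L[...,0]+.035)<.04)
  q=L[b]
  if len(q)>8:
    ev,V=np.linalg.eigh(np.cov(q.T));print(n,'wing',cv2.minAreaRect(q.astype(np.float32)),np.arctan(V[1,1]/V[0,1]))
  b=(W[...,2]>.082)&(W[...,2]<.096)&(L[...,1]<.12)&(L[...,1]>-.12)&(L[...,0]>-.08)&(L[...,0]<.1)
  q=L[b];print('bar x',q[:,0].mean(),len(q))
"
```

```text
t 15.2 local mm [-65.5 337. ] z 232.7 yaw 0.7944 tilt [0.0006 0.0016] F [ 0.2 -0.3  0.4] M [ 0.03 -0.03 -0.02] open 0.0426 q6 -0.31
top8 wing ((-0.03544577583670616, 0.1646086573600769), (0.012850707396864891, 0.04953803867101669), 55.22761917114258) -0.6048330853490976
bar x -0.035037544002807834 1027
scene8 wing ((-0.035561367869377136, 0.16362664103507996), (0.012811563909053802, 0.050745684653520584), 54.34211730957031) -0.5785520771780577
bar x -0.03454039606319258 737
```

View pics/t8.png

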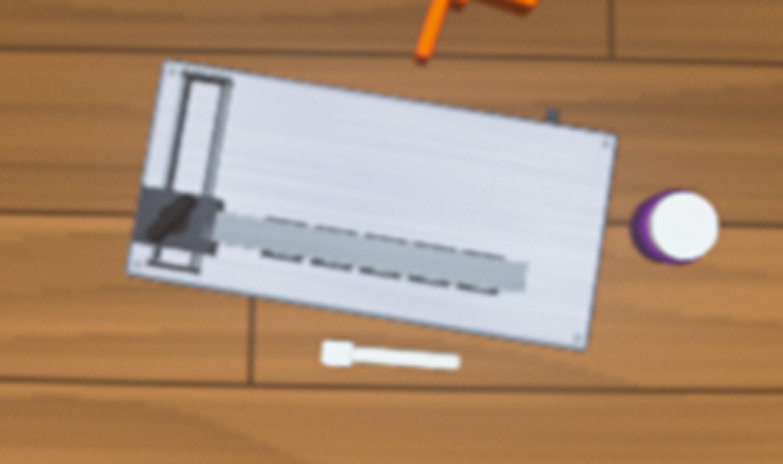

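View pics/s8.png

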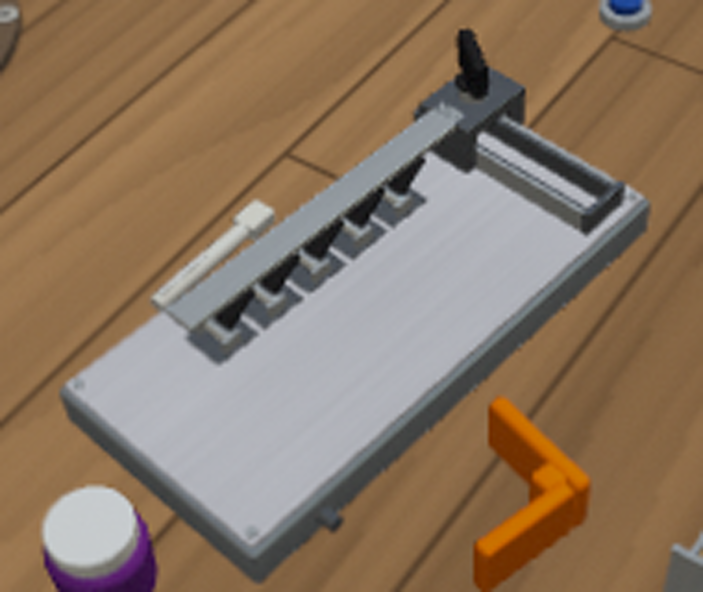

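The bar lies over the levers: its end is at (525,277) in the top crop and the wing at (172,217), angled about -0.6 rad. The jar, gauge and corner are where they were. I'll let the arm settle, then hand in.

Emit:
drive_tool --pt "0 0 0" --pt "0 0 0" --roll '[0,0]'

```text
time_s: 15.5
tcp_pos: [0.5609, 0.3241, 0.2328]
tool_rot: [0.923, 0.385, -0.0, 0.0]
contact_force: [-0.5, -1.0, 0.3]
opening: 0.0424
```

```bash
python3 -c "
from h import *;st()
from plant import env
print(env.finish_job())"
```

```text
t 15.5 local mm [-64.1 331.2] z 232.8 yaw 0.7899 tilt [-0.0002 -0.0002] F [-0.5 -1.   0.3] M [0.05 0.01 0.06] open 0.0424 q6 -0.31
the job is handed in; nothing more can be done
None
```

The wash bay console is shut down as asked, and I handed the job in at 15.5 s with the gripper clear of everything.

1. **Levers:** one unbroken sweep of the shut fingertip turned all five off. A picture taken straight afterwards showed all five lying over to +y.
2. **Clamp knob:** I turned it anticlockwise until the torque climbed to about 1.1 N m at the loose stop.
3. **Lock bar:** I slid it along by the knob until it met its stop. I pushed lightly, reading about 17 N at the wrist.
4. **Clamp knob again:** I turned it tight until the torque climbed to about 1.4 N m at that stop, then released it and backed away.

**Last checks:**
- **Bar:** it measures at console x -35.0 mm in the top camera and -34.5 mm in the scene camera; home is -35.
- **Wing:** it measures -0.605 and -0.579 rad against -0.6 when tight. The gap between the two cameras is about what they showed at the start.
- **Bystanders:** the jar, gauge and corner look unmoved in the pictures. I never went near the bell or the tin, but I did not measure any of the five.

**Fingertip touch:** while lining up the grip, the fingertips touched what I took to be the base of the knob with about 6.5 N. I raised the tool 4 mm before gripping.

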